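# Vent a sealed dry box and hold its lid ajar

### The job

The storage box with the blue lid is sealed tight: first unscrew its orange vent cap anticlockwise as far as it goes, with the lid still shut. Then pull the lid by its white handle until the sticky seal gives, without letting the lid fly open, and finish still holding the lid ajar and still, its front edge about 3 cm up; do not let go or put it down. Leave the cap open, do not lean on the grey-lidded box, and leave all the other things where they are.

Things in the scene. Friction and masses are not known exactly. Their poses are not given: they have to be found in the camera images.
- drybox: clear storage box, 240 deep (x) x 190 wide (y) x 120 mm high, fixed, packs inside. Origin: centre of its underside; its x points from the front (handle side, nearest the robot) to the hinge side, z up. A blue lid 245 x 196 x 8 mm lies on its rim, top 128.5 mm above the counter, hinged along the far upper edge
- lid (a joint): angle of the blue lid, rad: 0 shut, grows as the front edge (245 mm from the hinge) rises; 0.12 = 30 mm. Locked while the cap is closed. Cap open: the seal holds to a pull of 12 to 23 N up at the handle, then gives suddenly in the first 6 to 10 mm; then only its weight (1 to 3 N at the handle) is felt, and if let go it drops to under 16 mm open
- lid_handle (a point): middle of the white handle bar on the lid: 90 mm long (box y) x 14 mm thick (box x) x 14 mm tall on two end posts, centre 34 mm above the lid's top (162.5 mm above the counter when shut), 27 mm of clear gap below, 95 mm from the box centre towards the front. Moves with the lid; axes as the lid's (x to the hinge, y along the bar)
- lid_hinge (a point): middle of the blue lid's hinge line on the far upper edge of the box, 120 mm from the box centre, 120.5 mm above the counter, 215 mm behind the handle. The lid turns about this point's y axis
- cap_grip (a point): grip point of the orange vent cap on the lid, 5 mm behind the box centre: disc 42 mm across, 10 high, with an upright wing 12 thick, 44 long, 34 mm high on top; the point is on the turning axis, 33 mm above the cap's foot, 11 mm below the wing's top, 162 mm above the counter. Its y axis runs along the wing, x across it, z up; it turns with the cap
- cap (a joint): turn of the orange vent cap, rad: 0 closed (wing across the lid, along the box's y), grows anticlockwise seen from above to the stop at 1.4 (wing nearly front to back); it starts between 0 and 0.2, needs about 0.12 N m and stays where it is left. It stays on its spindle, it does not lift off
- greybox: second box of the same size and shape, grey lid, white cap and handle, fixed; not to be pressed on. Origin: centre of its underside
- carton: white carton 55 x 110 x 35 mm lying on the grey lid near its hinge side; origin: centre of its underside
- sanitiser: clear bottle, 64 mm across, 170 mm tall, blue cap; origin: centre of its underside
- swabjar: glass jar, 72 mm across, 90 mm tall, steel cap; origin: centre of its underside
- dish: steel bowl, 70 mm across, 35 mm tall, on the left near the robot; origin: centre of its underside
- taperoll: white ring-shaped roll, 96 mm across, 22 mm high; origin: centre of its underside
- cup: steel cup, 68 mm across, 100 mm tall; origin: centre of its underside
- tub: clear open tub of packs, 100 x 190 x 70 mm, behind the boxes; origin: centre of its underside
- packstack: blue pack, 100 x 130 x 45 mm; origin: centre of its underside

How it is judged:
On the way, in this order (a step that is already met when the one before it is completed fails the run):
1. the orange vent cap is turned anticlockwise to its stop (past 1.2 rad) with the lid still shut (value of joint cap above 1.2 rad and value of joint lid below 0.02 rad), for 0.2 s.
2. the seal is broken: the lid is up by 18 mm or more at its front edge, held by the fingers (value of joint lid above 0.075 rad and contact force between the fingers and drybox above 1 N), for 0.2 s.
At the end, for the whole second after the job is handed in: The fingers are still holding the blue lid at its handle (contact over 1 N, grasp point within 60 mm of the handle's middle), the front edge is 18 to 43 mm up (lid joint 0.075 to 0.175 rad) and at rest, and the vent cap is open (past 1.15 rad) (all of step 2 and value of joint lid below 0.175 rad and velocity of joint lid between -0.05 and 0.05 rad/s and distance between the grasp point and lid_handle below 0.06 m and value of joint cap above 1.15 rad); the arm keeps its last pose, push and grip.
It fails at once if the lid flies open (front edge more than about 78 mm up, 0.32 rad) (value of joint lid above 0.32 rad).
It fails at once if the robot leans on the grey-lidded box (over 5 N) (contact force between any of the fingers, the arm and greybox above 5 N).
It fails at once if another thing is moved by more than 25 mm (distance of any of carton, sanitiser, swabjar, dish, taperoll, cup, tub, packstack from where it was at the start of the episode above 0.025 m).
It also fails if it takes over 45 s, if anything falls off the work surface, if the arm or the gripper's body presses on something with over 40 N, if the wrist force passes 120 N, or if a joint passes its speed limit or range.

### The arm

A 6-joint arm with a two-finger parallel gripper is mounted at the origin on the work surface. World frame = base frame: x ahead of the robot, y to its left, z up, the work surface at z = 0. Lengths are in m, angles in rad, forces in N, time in s.
With the tool pointing down it reaches from about 0.3 to 0.875 m from the base axis. Payload 6.4 kg.
Tool frame: the origin (TCP) lies on the mounting face of the last link; the fingertips stand 173 mm ahead of it and the grasp point (between the pads) lies 155 mm ahead of it (ctrl.tip_reach is the distance from the TCP to the fingertips, in m); z points along the fingers, y is the line along which they close (so a half turn about z gives the same grasp; the last joint's range is limited). The gripper opens to 85 mm and grips with 20 to 120 N. Pads are 22 mm wide; open, the fingers measure 114 mm over their backs; the gripper's body (76 mm by 85 mm) begins 54 mm behind the grasp point. The pads swing forward as they close: fully open they stand 13 mm farther back than shut.
Start: joints at [1.134, 0.181, 1.607, -0, 1.354, -0.206], TCP at [0.132, 0.56, 0.405] pointing down, gripper open.
Joint ranges: [-2.99, 2.99], [-0.89, 2.07], [0.3, 2.58], [-1.14, 4.28], [0, 2.63], [-3.12, 3.12]. Speed limits (rad/s): [2.57, 2.57, 3.01, 3.14, 3.14, 3.14].

### API

Orientations are given as a unit quaternion [w, x, y, z].
In Python, from bench import ctrl gives the robot as it stands.
- The arm moves only by the shell command python3 -m pendant 'ROWS'. ROWS is JSON, a list that holds one entry, the list of rows, each a list of 7 numbers: the opening, from 0 (shut) to 1 (fully open), then the shift along the tool's x, y, z in mm, then the turn, a rotation vector about the tool's x, y, z in rad. A call has 1 to 5 rows; each row is the pose to reach, as a shift and turn from the pose commanded when the call began, along the tool's axes at that moment; what a row does not reach only later rows make up. A row lasts 1/12 s, in which the tool goes at most 41.7 mm and 7.16 degrees, less where a joint would pass 70% of its speed; a pose out of reach is approached as far as the arm can. A call with a gripper value outside its range is refused whole. The fingers move at their own pace and stop on an object; the grip force is fixed at half the most. Time passes only in rows, so rows that repeat a pose let the fingers close. It gives the time, the measured TCP pose, the force, the opening and the grip force at its end, in the units of the state.
- ctrl.get_obs(): the state, without advancing time (a new reading comes with each control period).
- ctrl.camera(name): name is "scene" or "top" or "wrist"; returns the picture (480x640x3 uint8, red, green, blue); there is no depth.
- ctrl.camera_params(name): a dict with "mtx" (3x3 intrinsics, pixels), "distortion" ([k1, k2, p1, p2, k3] as OpenCV has them; the pictures are not rectified), "world_from_camera" (4x4, takes a point from camera to world coordinates); the wrist camera has in their place "tool_from_camera" (4x4, takes a point from camera to tool coordinates, whose origin is the TCP and whose axes are the flange's). Camera axes: x right, y down, z forward; pixel columns grow to the right and rows downward; lengths in m; the calibration is good to about 2 mm. A picture is of the moment at which its call begins: read the wrist's pose just before it. camera_params takes no time and is no camera call.
- ctrl.hand_in(): hands the job in; it is judged then, once.
Trained networks look in the newest picture that a camera, given by its name, has taken for a name from the list of things; names that differ only in an ending like _2 or _b are one class to them, and where a whole thing is asked for, a point or a joint stands for the part that bears it (a point fixed in the world has none). Each returns a list of dicts, best first, with "confidence" (0 to 1); they miss things now and then, are a little off and sometimes report something else, mostly with a low value. They report only what shows in the picture. A call takes as long as a camera call.
- ctrl.boxes_of(camera, name): "point" ([column, row] as shares, 0 to 1, of the picture: columns of its width, rows of its height, amid what is visible of it).
The state is a dict: "time_s": time; "q": joint angles; "dq": joint speeds; "joint_efforts": joint torques, N m; "eef_pos": TCP position; "eef_rot": TCP orientation; "wrist_force": force on the tool from outside, world axes, zero at the start; "torque": the same for the moment, N m; "opening": opening from 0.0 (shut) to 1.0 (fully open); "grasp_force": force on a finger pad.
Only numpy, scipy, OpenCV 4.12 (cv2) and the standard library are available. Lean on these libraries where they do the work, as an engineer would, in place of code of your own. Each camera call takes 0.05 s, during which the arm holds its last target. There are 200 camera calls.

## Working session

There is one attempt and no reset: what is moved stays moved. The work goes in short steps, Python scripts to look and compute and a shell command to move; the robot and the scene stay as the last step left them, time stands still between calls to the robot, and variables do not carry over. Pictures are saved under pics/ and viewed, at most 10 in all, crops included, and the job is handed in when it is done.

```bash
mkdir -p pics; ls; python3 - <<'E'
from bench import ctrl
import cv2
for n in ("top","scene"):
    im=ctrl.camera(n); cv2.imwrite(f"pics/{n}0.png",im[:,:,::-1])
    for t in ("drybox","lid_handle","cap_grip","greybox"):
        print(n,t,[(round(d["point"][0]*640),round(d["point"][1]*480),round(d["confidence"],2)) for d in ctrl.boxes_of(n,t)][:3])
o=ctrl.get_obs(); print(o["time_s"],o["eef_pos"],o["eef_rot"],o["opening"])
for n in ("top","scene"): print(ctrl.camera_params(n))
E
```

```text
pics
top drybox [(244, 243, 0.88)]
top lid_handle [(244, 239, 0.61)]
top cap_grip [(243, 239, 0.72), (242, 242, 0.3), (166, 333, 0.19)]
top greybox [(397, 258, 0.58)]
scene drybox []
scene lid_handle [(354, 203, 0.77)]
scene cap_grip [(351, 199, 0.56)]
scene greybox [(267, 287, 0.91), (220, 377, 0.35)]
0.5 [0.13152439 0.55975142 0.40464403] [-2.68334271e-06  1.15157363e-01  9.93347260e-01 -5.94866297e-05] 0.9977447932033198
{'mtx': array([[547.16535831,   0.        , 312.50559698],
       [  0.        , 547.16535831, 234.53707219],
       [  0.        ,   0.        ,   1.        ]]), 'distortion': array([0.02551002, 0.        , 0.        , 0.        , 0.        ]), 'world_from_camera': array([[ 0.01411193, -0.99221982,  0.1236959 ,  0.38626029],
       [-0.999852  , -0.01522031, -0.00802016,  0.01190505],
       [ 0.00984045, -0.12356441, -0.99228776,  1.48603815],
       [ 0.        ,  0.        ,  0.        ,  1.        ]])}
{'mtx': array([[536.09620198,   0.        , 326.24207891],
       [  0.        , 536.09620198, 232.38248194],
       [  0.        ,   0.        ,   1.        ]]), 'distortion': array([-0.06776719,  0.        ,  0.        ,  0.        ,  0.        ]), 'world_from_camera': array([[ 0.82963153,  0.31460586, -0.4612317 ,  1.27473025],
       [ 0.5579962 , -0.49498166,  0.6660581 , -1.02223785],
       [-0.01875545, -0.80994834, -0.58620126,  1.02842555],
       [ 0.        ,  0.        ,  0.        ,  1.        ]])}
```

View pics/top0.png

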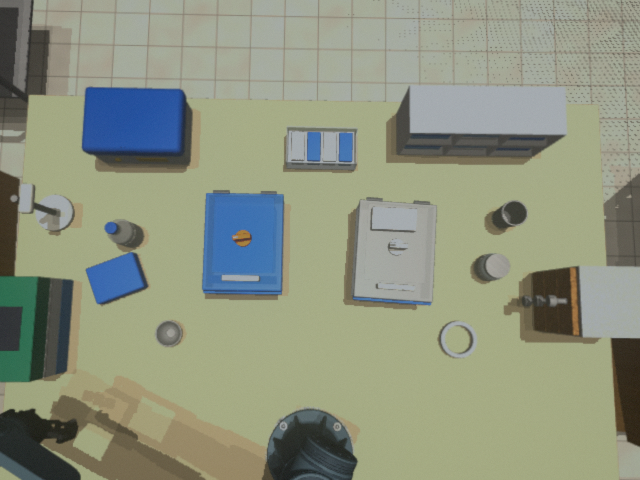

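View pics/scene0.png

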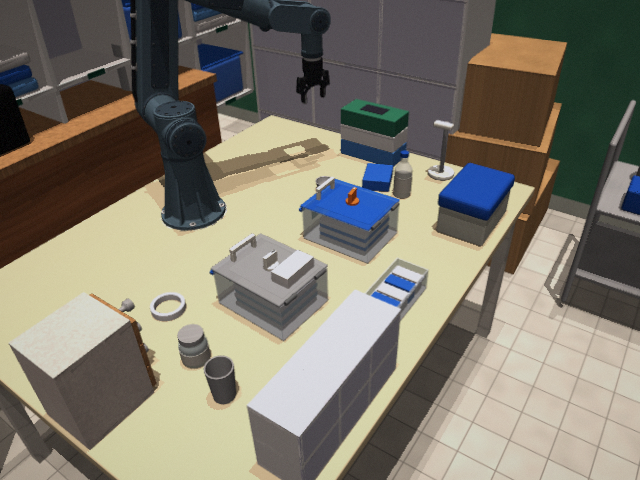

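The top view shows the blue lid at about (244,243), the orange cap at (242,238) with its wing slightly turned, and the white handle at (240,278). The grey box is to the right. I'll measure by colour segmentation.

```bash
cat > h.py <<'E'
import numpy as np, cv2
from bench import ctrl
from scipy.spatial.transform import Rotation as R
def ray(uv,K,D,T,z):
    p=cv2.undistortPoints(np.array(uv,float).reshape(-1,1,2),K,D).reshape(-1,2)
    d=np.c_[p,np.ones(len(p))]@T[:3,:3].T; o=T[:3,3]
    return o+d*((z-o[2])/d[:,2])[:,None]
def cam(n):
    c=ctrl.camera_params(n)
    if n!="wrist": T=c["world_from_camera"]
    else:
        o=ctrl.get_obs(); q=o["eef_rot"]; W=np.eye(4); W[:3,:3]=R.from_quat(q,scalar_first=True).as_matrix(); W[:3,3]=o["eef_pos"]; T=W@c["tool_from_camera"]
    return ctrl.camera(n),c["mtx"],c["distortion"],T
def blob(m):
    n,l,s,c=cv2.connectedComponentsWithStats(m.astype(np.uint8)); i=1+np.argmax(s[1:,4]); return l==i
def pts(m): return np.argwhere(m)[:,::-1].astype(np.float32)
E
python3 - <<'E'
from h import *
im,K,D,T=cam("top"); sub=np.zeros((480,640),bool); sub[185:305,195:292]=1
hsv=cv2.cvtColor(im,cv2.COLOR_RGB2HSV); H,S,V=[hsv[...,i].astype(int) for i in range(3)]
blue=blob(sub&(H>95)&(H<125)&(S>120)&(V>110)); org=blob(sub&(H<18)&(S>150)&(V>90)); 
hand=np.zeros_like(sub);hand[270:287,212:268]=1
wh=blob(hand&(S<60)&(V>150))
for n,m,z in(("lid",blue,.1285),("org",org,.165),("handle",wh,.1695)):
    r=cv2.minAreaRect(pts(m)); b=cv2.boxPoints(r); print(n,m.sum(),r); P=ray(b,K,D,T,z); print(np.round(P,4), P.mean(0))
E
```

```text
lid 7203 ((242.6099853515625, 243.34127807617188), (78.36249542236328, 99.85906982421875), 1.023030161857605)
[[0.4075 0.2694 0.1285]
 [0.6573 0.2746 0.1285]
 [0.657  0.0776 0.1285]
 [0.4067 0.0768 0.1285]] [0.53215265 0.17458719 0.1285    ]
org 10 ((245.0, 233.5), (1.0, 6.0), 90.0)
[[0.5521 0.1726 0.165 ]
 [0.5523 0.158  0.165 ]
 [0.5498 0.158  0.165 ]
 [0.5496 0.1725 0.165 ]] [0.55096064 0.16527354 0.165     ]
handle 200 ((240.0, 277.5), (5.0, 36.0), 90.0)
[[0.4493 0.2168 0.1695]
 [0.4505 0.1307 0.1695]
 [0.4386 0.1303 0.1695]
 [0.4374 0.2164 0.1695]] [0.44396016 0.17353938 0.1695    ]
```

```bash
python3 -m pendant '[[[1,-28,-20,0,0,0,0],[1,-56,-40,0,0,0,0],[1,-84,-60,0,0,0,0],[1,-112,-80,0,0,0,0],[1,-140,-100,0,0,0,0]]]'
python3 -m pendant '[[[1,-28,-20,0,0,0,0],[1,-56,-40,0,0,0,0],[1,-84,-60,0,0,0,0],[1,-112,-80,0,0,0,0],[1,-140,-100,0,0,0,0]]]'
python3 -m pendant '[[[1,-28,-20,0,0,0,0],[1,-56,-40,0,0,0,0],[1,-84,-60,0,0,0,0],[1,-112,-80,0,0,0,0],[1,-140,-100,0,0,0,0]]]'
python3 -m pendant '[[[1,0,0,0,0,0,0.12],[1,0,0,0,0,0,0.24],[1,0,0,0,0,0,0.36],[1,0,0,0,0,0,0.48],[1,0,0,0,0,0,0.6]]]'
python3 -m pendant '[[[1,0,0,0,0,0,0.12],[1,0,0,0,0,0,0.24],[1,0,0,0,0,0,0.36],[1,0,0,0,0,0,0.48],[1,0,0,0,0,0,0.6]]]'
python3 -m pendant '[[[1,0,0,0,0,0,0.03],[1,0,0,0,0,0,0.03],[1,0,0,0,0,0,0.03]]]'
python3 - <<'E'
from h import *
im,K,D,T=cam("wrist"); cv2.imwrite("pics/w1.png",im[:,:,::-1])
o=ctrl.get_obs(); M=R.from_quat(o["eef_rot"],scalar_first=True).as_matrix()
print(o["time_s"],o["eef_pos"],M.round(3),o["q"].round(2)); print(T.round(3),D)
E
```

```text
time_s: 0.97
eef_pos: [0.2456, 0.4292, 0.4048]
eef_rot: [0.0, 0.115, 0.993, 0.0]
wrist_force: [1.1, 0.6, -0.2]
opening: 0.999
grasp_force: 0.0
time_s: 1.38
eef_pos: [0.3591, 0.2996, 0.405]
eef_rot: [0.0, 0.115, 0.993, 0.0]
wrist_force: [1.2, -0.6, 0.7]
opening: 1.002
grasp_force: 0.0
time_s: 1.8
eef_pos: [0.4726, 0.1701, 0.405]
eef_rot: [0.0, 0.115, 0.993, 0.0]
wrist_force: [1.1, -0.3, 0.7]
opening: 1.004
grasp_force: 0.0
time_s: 2.22
eef_pos: [0.4719, 0.1714, 0.4047]
eef_rot: [0.0, 0.406, 0.914, 0.0]
wrist_force: [-0.9, -0.1, -1.0]
opening: 1.0
grasp_force: 0.0
time_s: 2.63
eef_pos: [0.4718, 0.1716, 0.4048]
eef_rot: [0.0, 0.658, 0.753, 0.0]
wrist_force: [-0.2, 0.2, 0.5]
opening: 1.0
grasp_force: 0.0
time_s: 2.88
eef_pos: [0.4718, 0.1717, 0.4048]
eef_rot: [0.0, 0.667, 0.745, 0.0]
wrist_force: [-0.1, 0.2, 0.5]
opening: 1.0
grasp_force: 0.0
2.9333 [0.47175569 0.17165642 0.40475771] [[-0.111  0.994  0.   ]
 [ 0.994  0.111  0.   ]
 [ 0.     0.    -1.   ]] [0.11 0.02 1.79 0.   1.34 0.  ]
[[ 0.994  0.106  0.034  0.464]
 [ 0.112 -0.949 -0.294  0.246]
 [ 0.001  0.296 -0.955  0.373]
 [ 0.     0.     0.     1.   ]] [-0.06810257  0.          0.          0.          0.        ]
```

View pics/w1.png

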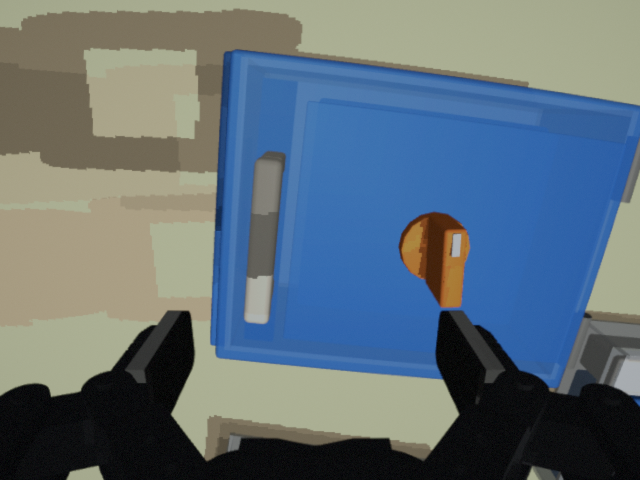

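The wrist view shows the wing top with corners at about (444,230), (466,230), (462,306), (441,306), and the handle bar from (270,156) to (257,323).

```bash
cat > m.py <<'E'
from h import *
im,K,D,T=cam("wrist")
w=ray([(444,230),(466,230),(462,306),(441,306)],K,D,T,.173); print(w.round(4),w.mean(0)); d=(w[2]+w[3]-w[0]-w[1]); print("wing dir deg from y:",np.degrees(np.arctan2(d[0],-d[1])), np.linalg.norm(d)/2)
h=ray([(256,158),(282,158),(268,323),(245,321)],K,D,T,.1695); print(h.round(4),h.mean(0)); d=(h[2]+h[3]-h[0]-h[1]); print(np.degrees(np.arctan2(d[0],-d[1])),np.linalg.norm(d)/2)
E
python3 m.py
```

```text
[[0.5345 0.1948 0.173 ]
 [0.5456 0.196  0.173 ]
 [0.5527 0.1546 0.173 ]
 [0.5415 0.1534 0.173 ]] [0.54354849 0.17469127 0.173     ]
wing dir deg from y: 9.702398508385976 0.04199241282648481
[[0.4385 0.2192 0.1695]
 [0.4509 0.2206 0.1695]
 [0.4512 0.1315 0.1695]
 [0.4387 0.1313 0.1695]] [0.44482817 0.17564294 0.1695    ]
0.1540412412448887 0.08852326045264901
```

```bash

python3 -m pendant '[[[1,-2,36,0,0,0,-0.03],[1,-5,72,0,0,0,-0.058],[1,-5,72,30,0,0,-0.058],[1,-5,72,50,0,0,-0.058],[1,-5,72,50,0,0,-0.058]]]'
python3 -m pendant '[[[1,0,0,13,0,0,0],[1,0,0,26,0,0,0],[1,0,0,39,0,0,0],[1,0,0,39,0,0,0]]]'
python3 -m pendant '[[[0.5,0,0,0,0,0,0],[0.3,0,0,0,0,0,0],[0.2,0,0,0,0,0,0],[0,0,0,0,0,0,0],[0,0,0,0,0,0,0]]]'
python3 -m pendant '[[[0,0,0,0,0,0,0],[0,0,0,0,0,0,0],[0,0,0,0,0,0,0]]]'
```

```text
time_s: 3.4
eef_pos: [0.5427, 0.1743, 0.3497]
eef_rot: [-0.003, 0.645, 0.764, -0.003]
wrist_force: [-1.2, -0.0, -0.6]
opening: 1.002
grasp_force: 0.0
time_s: 3.73
eef_pos: [0.543, 0.1745, 0.3142]
eef_rot: [-0.001, 0.645, 0.764, -0.001]
wrist_force: [-0.5, -0.4, -0.1]
opening: 1.002
grasp_force: 0.0
time_s: 4.15
eef_pos: [0.5441, 0.1746, 0.3166]
eef_rot: [0.0, 0.645, 0.764, 0.001]
wrist_force: [0.0, 0.3, 0.2]
opening: 0.301
grasp_force: 0.0
time_s: 4.4
eef_pos: [0.5438, 0.1746, 0.3164]
eef_rot: [-0.0, 0.645, 0.764, -0.0]
wrist_force: [-3.4, -0.8, 5.9]
opening: 0.129
grasp_force: 58.6
```

```bash

python3 -m pendant '[[[0,0,0,0,0,0,-0.08],[0,0,0,0,0,0,-0.16],[0,0,0,0,0,0,-0.24],[0,0,0,0,0,0,-0.32],[0,0,0,0,0,0,-0.4]]]'
python3 -m pendant '[[[0,0,0,0,0,0,-0.08],[0,0,0,0,0,0,-0.16],[0,0,0,0,0,0,-0.24],[0,0,0,0,0,0,-0.32],[0,0,0,0,0,0,-0.4]]]'
python3 -m pendant '[[[0,0,0,0,0,0,-0.08],[0,0,0,0,0,0,-0.16],[0,0,0,0,0,0,-0.24],[0,0,0,0,0,0,-0.32],[0,0,0,0,0,0,-0.4]]]'
python3 -c "from bench import ctrl;print(ctrl.get_obs()['torque'])"
```

```text
time_s: 4.82
eef_pos: [0.5438, 0.1746, 0.3164]
eef_rot: [-0.0, 0.479, 0.878, 0.0]
wrist_force: [-2.7, -0.3, 5.9]
opening: 0.13
grasp_force: 58.8
time_s: 5.23
eef_pos: [0.5439, 0.1746, 0.3164]
eef_rot: [0.0, 0.295, 0.955, 0.0]
wrist_force: [-3.6, 0.1, 4.7]
opening: 0.13
grasp_force: 58.8
time_s: 5.65
eef_pos: [0.5439, 0.1747, 0.3163]
eef_rot: [0.0, 0.099, 0.995, 0.0]
wrist_force: [-1.7, 0.6, 5.3]
opening: 0.128
grasp_force: 58.8
[ 0.02146409  0.45536497 -0.09773918]
```

```bash

python3 -m pendant '[[[0,0,0,0,0,0,-0.03],[0,0,0,0,0,0,-0.05],[0,0,0,0,0,0,-0.05],[0,0,0,0,0,0,-0.05]]]'
python3 -c "from bench import ctrl;print(ctrl.get_obs()['torque'])"
python3 -m pendant '[[[0.5,0,0,0,0,0,0],[1,0,0,0,0,0,0],[1,0,0,0,0,0,0],[1,0,0,0,0,0,0],[1,0,0,0,0,0,0]]]'
python3 -m pendant '[[[1,0,0,-20,0,0,0],[1,0,0,-50,0,0,0],[1,0,0,-80,0,0,0],[1,0,0,-90,0,0,0],[1,0,0,-90,0,0,0]]]'
python3 - <<'E'
from h import *
im,K,D,T=cam("wrist"); cv2.imwrite("pics/w2.png",im[:,:,::-1])
o=ctrl.get_obs(); M=R.from_quat(o["eef_rot"],scalar_first=True).as_matrix()
print(o["time_s"],o["eef_pos"],M.round(3),o["q"].round(2),o["wrist_force"])
E
```

```text
time_s: 5.98
eef_pos: [0.5439, 0.1747, 0.3163]
eef_rot: [0.0, 0.077, 0.997, 0.0]
wrist_force: [-2.8, 0.0, 4.6]
opening: 0.127
grasp_force: 58.9
[ 0.03418424  0.38800663 -0.28398566]
time_s: 6.4
eef_pos: [0.5439, 0.1746, 0.3155]
eef_rot: [-0.0, 0.076, 0.997, -0.0]
wrist_force: [-0.1, -0.3, 0.8]
opening: 0.826
grasp_force: 0.0
time_s: 6.82
eef_pos: [0.5448, 0.1747, 0.4094]
eef_rot: [0.003, 0.076, 0.997, 0.001]
wrist_force: [-0.1, -0.4, 0.2]
opening: 1.002
grasp_force: 0.0
6.8667 [0.54417831 0.17462155 0.40681352] [[-0.988  0.152  0.003]
 [ 0.152  0.988  0.   ]
 [-0.003  0.001 -1.   ]] [ 0.1   0.17  1.61 -0.    1.35 -1.32] [-0.44407931 -0.01128109 -0.3602378 ]
```

View pics/w2.png

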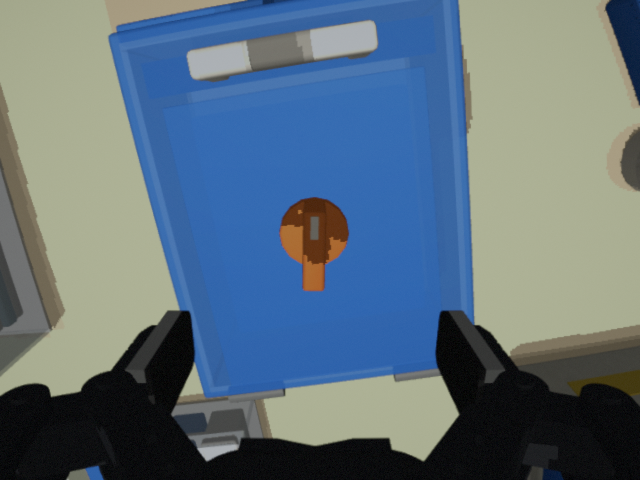

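The wing now runs front to back at about (314,245), and torque at the end showed the stop, so the cap is open. The handle is at (283,50). Next I go to the handle.

```bash

python3 -m pendant '[[[1,20,-3,0,0,0,0.12],[1,40,-6,0,0,0,0.24],[1,60,-9,0,0,0,0.36],[1,80,-12,0,0,0,0.48],[1,98,-14,0,0,0,0.6]]]'
python3 -m pendant '[[[1,0,0,0,0,0,0.12],[1,0,0,0,0,0,0.24],[1,0,0,0,0,0,0.36],[1,0,0,0,0,0,0.48],[1,0,0,0,0,0,0.6]]]'
python3 -m pendant '[[[1,0,0,0,0,0,0.12],[1,0,0,0,0,0,0.216],[1,0,0,0,0,0,0.216],[1,0,0,0,0,0,0.216]]]'
python3 - <<'E'
from h import *
im,K,D,T=cam("wrist"); cv2.imwrite("pics/w3.png",im[:,:,::-1])
o=ctrl.get_obs(); M=R.from_quat(o["eef_rot"],scalar_first=True).as_matrix()
print(o["time_s"],o["eef_pos"],M.round(3))
hsv=cv2.cvtColor(im,cv2.COLOR_RGB2HSV); H,S,V=[hsv[...,i].astype(int) for i in range(3)]
print([(d["point"][0]*640,d["point"][1]*480,d["confidence"]) for d in ctrl.boxes_of("wrist","lid_handle")])
E
```

```text
time_s: 7.28
eef_pos: [0.4431, 0.1755, 0.403]
eef_rot: [-0.002, 0.37, 0.929, -0.001]
wrist_force: [1.3, -0.3, 0.4]
opening: 1.005
grasp_force: 0.0
time_s: 7.7
eef_pos: [0.4442, 0.1756, 0.4033]
eef_rot: [-0.001, 0.628, 0.778, -0.001]
wrist_force: [-0.9, -1.2, -0.2]
opening: 0.999
grasp_force: 0.0
time_s: 8.03
eef_pos: [0.4444, 0.1756, 0.4039]
eef_rot: [-0.001, 0.705, 0.709, -0.001]
wrist_force: [1.4, -0.2, 0.0]
opening: 1.001
grasp_force: 0.0
8.0833 [0.44453541 0.17560287 0.40425167] [[-0.005  1.    -0.002]
 [ 1.     0.005 -0.   ]
 [-0.    -0.002 -1.   ]]
[(446.27200000000005, 216.0, 0.9)]
```

View pics/w3.png

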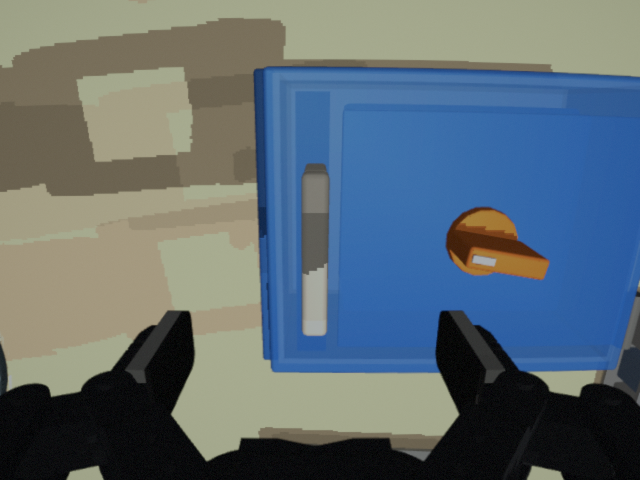

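The handle bar, at column 315, sits centred between the fingers (centre 314), and the wing points front to back. I'll descend and grip.

```bash

python3 -m pendant '[[[1,0,0,20,0,0,0],[1,0,0,40,0,0,0],[1,0,0,60,0,0,0],[1,0,0,80,0,0,0],[1,0,0,87,0,0,0]]]'
python3 -m pendant '[[[0.8,0,0,0,0,0,0],[0.5,0,0,0,0,0,0],[0.3,0,0,0,0,0,0],[0.2,0,0,0,0,0,0],[0,0,0,0,0,0,0]]]'
python3 -m pendant '[[[0,0,0,0,0,0,0],[0,0,0,0,0,0,0],[0,0,0,0,0,0,0],[0,0,0,0,0,0,0],[0,0,0,0,0,0,0]]]'
```

```text
time_s: 8.55
eef_pos: [0.4436, 0.1755, 0.3156]
eef_rot: [-0.001, 0.706, 0.708, -0.002]
wrist_force: [-0.7, -0.0, -0.5]
opening: 1.003
grasp_force: 0.0
time_s: 8.97
eef_pos: [0.4453, 0.1757, 0.3199]
eef_rot: [0.001, 0.706, 0.708, 0.001]
wrist_force: [1.0, 0.5, -0.4]
opening: 0.297
grasp_force: 0.0
time_s: 9.38
eef_pos: [0.4441, 0.1758, 0.3196]
eef_rot: [-0.001, 0.706, 0.708, -0.001]
wrist_force: [-9.5, -0.8, 9.9]
opening: 0.15
grasp_force: 59.2
```

```bash

python3 -m pendant '[[[0,0,0.5,-0.5,0.002,0,0],[0,0,1,-1,0.005,0,0],[0,0,1.5,-1.5,0.007,0,0],[0,0,2,-2,0.009,0,0],[0,0,2,-2,0.009,0,0]]]'
```

```text
time_s: 9.8
eef_pos: [0.4458, 0.1758, 0.3202]
eef_rot: [-0.005, 0.706, 0.708, -0.005]
wrist_force: [-5.9, 0.3, -0.3]
opening: 0.148
grasp_force: 58.6
```

```bash

python3 -m pendant '[[[0,0,0.5,-0.5,0.002,0,0],[0,0,1,-1,0.005,0,0],[0,0,1.5,-1.5,0.007,0,0],[0,0,2,-2,0.009,0,0],[0,0,2,-2,0.009,0,0]]]'
```

```text
time_s: 10.22
eef_pos: [0.4476, 0.1758, 0.3209]
eef_rot: [-0.008, 0.706, 0.708, -0.008]
wrist_force: [-4.9, 1.3, -10.0]
opening: 0.15
grasp_force: 58.8
```

```bash

python3 -m pendant '[[[0,0,0.5,-0.5,0.002,0,0],[0,0,1,-1,0.005,0,0],[0,0,1.5,-1.5,0.007,0,0],[0,0,2,-2,0.009,0,0],[0,0,2,-2,0.009,0,0]]]'
```

```text
time_s: 10.63
eef_pos: [0.4498, 0.1758, 0.3238]
eef_rot: [-0.011, 0.706, 0.708, -0.012]
wrist_force: [-12.7, 1.1, -3.3]
opening: 0.146
grasp_force: 61.4
```

```bash

python3 -m pendant '[[[0,0,0,-1,0.005,0,0],[0,0,0.5,-2,0.009,0,0],[0,0,1,-3,0.014,0,0],[0,0,2,-4,0.018,0,0],[0,0,2,-4,0.018,0,0]]]'
python3 - <<'E'
from bench import ctrl
o=ctrl.get_obs(); print(o["wrist_force"],o["torque"],o["eef_pos"])
E
```

```text
time_s: 11.05
eef_pos: [0.4534, 0.1758, 0.3309]
eef_rot: [-0.016, 0.706, 0.708, -0.016]
wrist_force: [-10.3, 0.2, 6.5]
opening: 0.15
grasp_force: 62.9
[-10.29029636   0.15142227   6.47167909] [ 0.0153606   2.04951835 -0.10634268] [0.45336458 0.17575496 0.33089929]
```

```bash

python3 -m pendant '[[[0,0,0.5,-1,0.005,0,0],[0,0,1.5,-2.5,0.012,0,0],[0,0,3,-4,0.019,0,0],[0,0,4,-5,0.023,0,0],[0,0,4,-5,0.023,0,0]]]'
```

```text
time_s: 11.47
eef_pos: [0.4578, 0.1757, 0.3345]
eef_rot: [-0.024, 0.706, 0.707, -0.024]
wrist_force: [-6.7, 1.0, -2.0]
opening: 0.15
grasp_force: 61.9
```

```bash

python3 -m pendant '[[[0,0,0.5,-1,0.005,0,0],[0,0,1.5,-2.5,0.012,0,0],[0,0,3,-4,0.019,0,0],[0,0,4,-5,0.023,0,0],[0,0,4,-5,0.023,0,0]]]'
```

```text
time_s: 11.88
eef_pos: [0.4624, 0.1757, 0.3388]
eef_rot: [-0.032, 0.706, 0.707, -0.031]
wrist_force: [-0.0, 1.8, -2.4]
opening: 0.147
grasp_force: 61.7
```

```bash
python3 - <<'E'
from h import *
print({n:[[round(d["point"][0]*640),round(d["point"][1]*480),round(d["confidence"],2)] for d in (ctrl.camera(n), ctrl.boxes_of(n,"lid_handle"))[1]] for n in("scene",)})
im=ctrl.camera("scene"); cv2.imwrite("pics/s2.png",cv2.resize(im[130:270,270:430],None,fx=4,fy=4)[:,:,::-1])
E
```

```text
{'scene': [[356, 201, 0.72], [193, 347, 0.35]]}
```

View pics/s2.png

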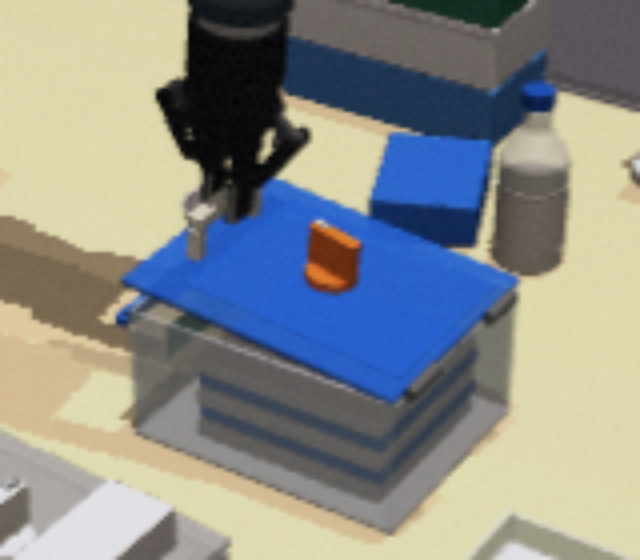

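The scene crop shows the lid ajar with its front edge up, the fingers on the handle and the wing still open. The tilt is about 0.09 rad, so I'll raise it another 6.5 mm.

```bash

python3 -m pendant '[[[0,0,1,-1.5,0.007,0,0],[0,0,2.5,-3,0.014,0,0],[0,0,4,-4.5,0.021,0,0],[0,0,5,-6.5,0.03,0,0],[0,0,5,-6.5,0.03,0,0]]]'
python3 -m pendant '[[[0,0,0,0,0,0,0],[0,0,0,0,0,0,0],[0,0,0,0,0,0,0],[0,0,0,0,0,0,0],[0,0,0,0,0,0,0]]]'
python3 - <<'E'
from h import *
im=ctrl.camera("scene"); cv2.imwrite("pics/s3.png",cv2.resize(im[130:270,270:430],None,fx=4,fy=4)[:,:,::-1])
o=ctrl.get_obs(); M=R.from_quat(o["eef_rot"],scalar_first=True).as_matrix(); g=o["eef_pos"]+M[:,2]*.155
print(o["eef_pos"],g,"tilt",M[0,2],"theta from height",(g[2]-.1646)/.215,o["dq"].round(3))
E
```

```text
time_s: 12.45
eef_pos: [0.4686, 0.1757, 0.345]
eef_rot: [-0.041, 0.705, 0.706, -0.041]
wrist_force: [7.3, 2.6, -5.6]
opening: 0.153
grasp_force: 61.4
time_s: 12.87
eef_pos: [0.4685, 0.1757, 0.3447]
eef_rot: [-0.041, 0.705, 0.706, -0.041]
wrist_force: [8.9, 1.7, -6.1]
opening: 0.152
grasp_force: 61.4
[0.46846267 0.17566115 0.34473024] [0.45051483 0.17570837 0.19077286] tilt -0.11579251071561132 theta from height 0.12173424861293872 [ 0.001 -0.001  0.    -0.001  0.001  0.002]
```

View pics/s3.png

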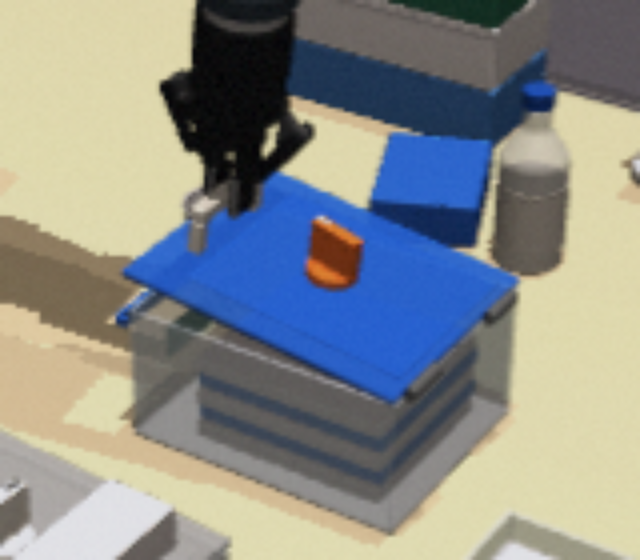

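The crop shows the lid's front corner at about (125,272) against the rim at (130,315), which is roughly 3 cm up. It is held and still, and the cap is open.

```bash
python3 -c "from bench import ctrl;print(ctrl.hand_in())"
```

```text
the job is handed in; nothing more can be done
None
```

I turned the vent cap to its stop, broke the seal, and handed in with the gripper still holding the lid steady at about 0.12 rad (front edge about 3 cm up); the hand-in gave no verdict.

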